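Set the throwing gauge beside the pot

ROBOT

A 6-joint arm with a two-finger parallel gripper is mounted at the origin on the work surface. World frame = base frame: x ahead of the robot, y to its left, z up, the work surface at z = 0. Lengths are in m, angles in rad, forces in N, time in s.
With the tool pointing down it reaches from about 0.35 to 0.875 m from the base axis. Payload 4.2 kg.
Tool frame: the origin (TCP) lies at the very end of the fingers, on their centre line; the grasp point (between the pads) lies 19 mm behind it; z points along the fingers, y is the line along which they close (so a half turn about z gives the same grasp; the last joint's range is limited). The gripper opens to 85 mm and grips with 20 to 120 N. Pads are 22 mm wide; open, the fingers measure 114 mm over their backs; the gripper's body (76 mm by 85 mm) begins 54 mm behind the grasp point. The pads swing forward as they close: fully open they stand 13 mm farther back than shut.
Start: joints at [-0.904, 0.385, 0.008, 0, -1.194, -0.259], TCP at [0.248, -0.574, 0.196] pointing down, gripper open.
Joint ranges: [-3.14, 3.14], [-1.21, 2.06], [-1.07, 1.41], [-3.16, 2.05], [-2.99, -0.16], [-3.1, 3.1]. Speed limits (rad/s): [2.79, 2.79, 3.14, 3.14, 3.14, 3.14].

INTERFACE

Orientations are given as a unit quaternion [w, x, y, z].
In Python, from rig import bot, get_image gives the robot as it stands.
- The arm moves only by the tool apply_moves, never from a script. Its argument "rows" is a list of rows, each a list of 3 entries, a list of its own where there are three numbers: the finger opening in mm, from 0 to 85.4, then the shift along the tool's x, y, z in mm, then the turn, a rotation vector about the tool's x, y, z in units of 10 degrees (1.0 is 10 degrees). In form: [[gripper, [tx, ty, tz], [wx, wy, wz]], ...]. A call has 1 to 8 rows; each row is the pose to reach, as a shift and turn from the pose commanded when the call began, along the tool's axes at that moment; what a row does not reach only later rows make up. A row lasts 1/8 s, in which the tool goes at most 62.5 mm and 10.7 degrees, less where a joint would pass 70% of its speed; a pose out of reach is approached as far as the arm can. A call with a gripper value outside its range is refused whole. The fingers move at their own pace and stop on an object; the grip force is fixed at half the most. Time passes only in rows, so rows that repeat a pose let the fingers close. It gives the time, the measured TCP pose, the force, the opening and the grip force at its end, in the units of the state.
- bot.sense(): the state, without advancing time (a new reading comes with each control period).
- get_image(name): name is "side" or "top"; returns a dict with "img" (400x640x3 uint8, blue, green, red), "fovy" (degrees; the focal length in pixels is half the picture's height over the tangent of half this angle, whatever the lens; pixels are square), "cx", "cy" (the principal point, pixels), "origin" and "orientation" of the camera in the world. Camera axes: x right, y down, z forward; pixel columns grow to the right and rows downward; lengths in m; the calibration is good to about 2 mm. A picture is of the moment at which its call begins. There is no depth.
- bot.close_job(): hands the job in; it is judged then, once.
The state is a dict: "time_s": time; "qpos": joint angles; "joint_velocities": joint speeds; "joint_torque": joint torques, N m; "ee_pos": TCP position; "tcp_rot": TCP orientation; "force": force on the tool from outside, world axes, zero at the start; "moment": the same for the moment, N m; "width": finger opening in m; "finger_force": force on a finger pad.
Only numpy, scipy, OpenCV 4.12 (cv2) and the standard library are available. Lean on these libraries where they do the work, as an engineer would, in place of code of your own. Each camera call takes 0.05 s, during which the arm holds its last target. There are 200 camera calls.

TASK

Take the longest of the three sticks out of the wooden stand, drop it end-down into the socket on the gauge carriage, then slide the carriage along its rail towards the pot until its ball plunger clicks into the notch of the index strip, without running past the notch. Finish still gripping the carriage firmly at the notch so that it stays there while the pot is turned; do not let go. Leave the other sticks, jars, bowl and brush pot where they are.

Things in the scene. Friction and masses are not known exactly. Their poses are not given: they have to be found in the camera images.
- stick_long: Longest of three round pale wooden sticks (14 mm thick; 160, 115, 90 mm long; under 60 g) standing upright in a low wooden stand, 150 x 50 x 50 mm, in three holes in a row 48 mm apart; which hole varies. Holes are 40 mm deep: its foot is 10 mm and its top 170 mm above the table. Origin: centre of its foot; z runs up along the stick.
- stick_mid: The 115 mm stick of the same thickness in the same stand (its top is 125 mm above the table). Stays in the stand. Origin: centre of its foot.
- stick_short: The 90 mm stick of the same thickness in the same stand (its top is 100 mm above the table). Stays in the stand. Origin: centre of its foot.
- carriage: Carriage with an upright wooden grip: 20 mm in x (across the rail), 26 mm in y (along it), from the flat aluminium carriage top (50 mm wide) 40 mm above the table up to 85 mm. Origin: on the table, straight under the grip's centre. +y runs along the straight level rail, the way to slide, towards the pot on the blue banding wheel. Sliding takes about 2 N. Grip from above, either way round.
- holder (a point): Centre of the mouth of the round vertical socket in the dark wooden block (44 x 44 mm, top 90 mm above the table) on the carriage, 100 mm in +y from the grip. The hole is 17.5 mm wide with a 3 mm chamfer and 44 mm deep: its floor is 46 mm above the table. It rides with the carriage.
- plunger_mark (a point): Bottom of the plunger's ball, 18 mm above the table, level with the strip's top; fixed to the carriage 50 mm in +y and 43 mm in +x from the grip, under a lug with a round brass cap. The steel ball, 16 mm across, rolls and is pressed down on the index strip with about 8 N by a spring.
- notch (a point): Centre, at the top face, of the notch: an 11 mm wide gap, dark, across the flat aluminium index strip (18 mm wide) lying beside the rail on the +x side. At first 65 to 165 mm ahead (+y) of the plunger. Axes as the grip's. When this point and the plunger's coincide the ball has dropped 3 mm into the notch. Within 4 mm the ball pulls the carriage in; pushing it out takes 9 to 12 N.
- jar_near: White jar with blue lid, 50 mm across, 55 mm high, on the table between the robot and the rail. Bystander. Origin: centre of its underside.
- jar_far: White jar with green lid, 60 mm across, 75 mm high, beyond the rail. Bystander. Origin: centre of its underside.
- bowl: Green plastic bowl, 120 mm across, 50 mm high, beyond the rail. Bystander. Origin: centre of its underside.
- brush_pot: White pot 70 mm across, 90 mm high, with brushes standing to 165 mm, beyond the stick stand. Bystander. Origin: centre of its underside.

How it is judged:
By the outcome, as a careful person would: the job done as asked, in the order asked, and still so for the second after the job is handed in, while the arm keeps its last pose, push and grip.
It also fails if it takes over 51 s, if anything falls off the work surface, if the arm or the gripper's body presses on something with over 40 N, if the wrist force passes 120 N, or if a joint passes its speed limit or range.

## Working session

There is one attempt and no reset: what is moved stays moved. The work goes in short steps, Python scripts to look and compute and a tool call to move; the robot and the scene stay as the last step left them, time stands still between calls to the robot, and variables do not carry over. Pictures are saved under pics/ and viewed, at most 10 in all, crops included, and the job is handed in when it is done.

Besides the shell and the picture viewer there is one more tool, called after "Request:" by a JSON object that holds its "method" and its "body", one argument or row to a line. apply_moves: Moves the arm, as the interface text tells. Its arguments: {"type":"object","properties":{"rows":{"type":"array"}},"required":["rows"]}

```bash
ls; mkdir -p pics; python3 - <<'E'
from rig import bot,get_image
import cv2,pickle
for n in("side","top"):
    d=get_image(n); cv2.imwrite(f"pics/{n}0.png",d["img"]); pickle.dump(d,open(f"{n}0.pkl","wb"))
    print(n,d["fovy"],d["cx"],d["cy"],d["origin"],d["orientation"],{k for k in d})
print(bot.sense())
E
```

```text
pics
side 57.752151037182685 318.37437359430646 198.30783668722447 [0.28813365 0.50891296 0.47847463] [ 0.12361266 -0.20448513  0.84517186 -0.47811115] {'orientation', 'cy', 'img', 'cx', 'fovy', 'origin'}
top 53.205801196175194 310.8098462749494 194.53178376280445 [ 0.52530736 -0.09505201  0.94116587] [ 0.03322934 -0.70022551  0.71247046 -0.0310786 ] {'orientation', 'cy', 'img', 'cx', 'fovy', 'origin'}
{'time_s': 0.1, 'qpos': array([-9.04464286e-01,  3.85469068e-01,  6.80783970e-03, -4.19058440e-04,
       -1.19399532e+00, -2.58580222e-01]), 'joint_velocities': array([-0.00025606, -0.0011502 ,  0.00400306,  0.00145856, -0.00049395,
        0.00083505]), 'joint_torque': array([-9.41143990e-04, -3.93318379e+01,  1.88929653e+01,  4.19782788e+00,
       -2.59637724e-03,  4.80205784e-06]), 'ee_pos': array([ 0.24761977, -0.5732388 ,  0.19535754]), 'tcp_rot': array([-2.40666635e-04, -2.02390710e-01,  9.79304395e-01,  9.19303583e-04]), 'force': array([ 0.25113022, -0.47488201,  0.81622826]), 'moment': array([ 0.0034326 , -0.02003035,  0.03634194]), 'finger_force': 0.0, 'width': 0.08504881960753201}
```

View pics/top0.png

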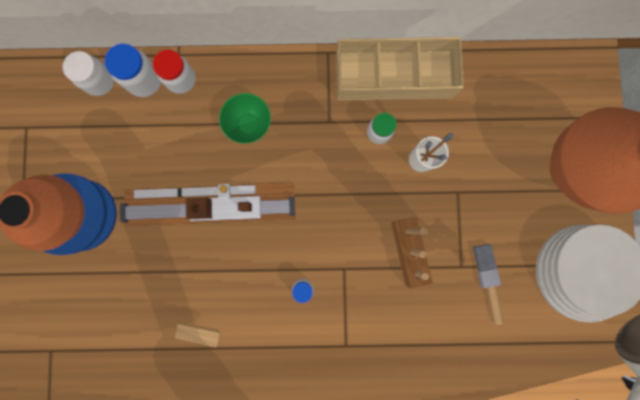

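View pics/side0.png

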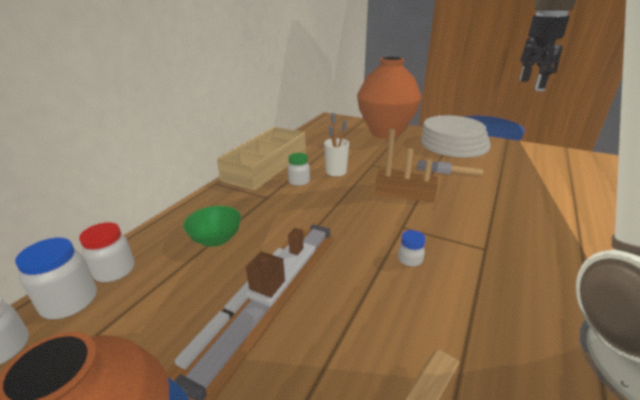

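Top view: the rail runs from (120,212) to (295,207), with the dark notch near (180,192) and the socket block near (200,207). The grip is near (245,207) and the stand spans (395–430, 218–288). Side view: the longest stick is the leftmost (+x) one, with its top at (391,130), and the block is at (266,272). I'll zoom in next.

```bash
cat > h.py <<'E'
import numpy as np,pickle,cv2
from scipy.spatial.transform import Rotation as R
def cam(d):
    q=d["orientation"]; return np.array(d["origin"]),R.from_quat([q[1],q[2],q[3],q[0]]).as_matrix(),200/np.tan(np.radians(d["fovy"]/2))
def ray(d,u,v):
    o,M,f=cam(d); return o,M@np.array([(u-d["cx"])/f,(v-d["cy"])/f,1])
def onz(d,u,v,z):
    o,r=ray(d,u,v); return o+r*(z-o[2])/r[2]
def tri(da,a,db,b):
    o1,r1=ray(da,*a);o2,r2=ray(db,*b);r1/=np.linalg.norm(r1);r2/=np.linalg.norm(r2)
    s=np.linalg.lstsq(np.c_[r1,-r2],o2-o1,rcond=None)[0]; p,q=o1+s[0]*r1,o2+s[1]*r2
    return (p+q)/2,np.linalg.norm(p-q)
def proj(d,p):
    o,M,f=cam(d); c=M.T@(np.array(p)-o); return c[0]/c[2]*f+d["cx"],c[1]/c[2]*f+d["cy"]
def load(n): return pickle.load(open(n+".pkl","rb"))
def crop(im,x0,y0,x1,y1,k): return cv2.resize(im[y0:y1,x0:x1],None,fx=k,fy=k,interpolation=cv2.INTER_CUBIC)
E
python3 - <<'E'
from h import *
t=load("top0")["img"];s=load("side0")["img"]
a=crop(t,110,170,310,230,4); b=crop(t,380,205,450,295,4); c=crop(s,370,120,450,205,4)
o=np.zeros((600,800,3),np.uint8);o[:240]=a;o[240:600,:280]=b;o[240:580,300:620]=c
cv2.imwrite("pics/c1.png",o)
cv2.imwrite("pics/c2.png",crop(s,170,215,340,395,3.3))
E
```

```text
(no output)
```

View pics/c1.png

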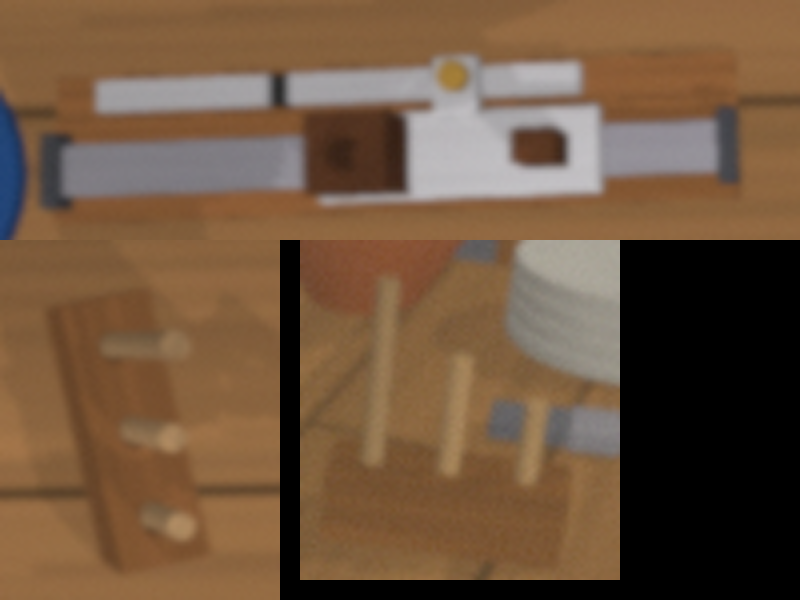

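View pics/c2.png

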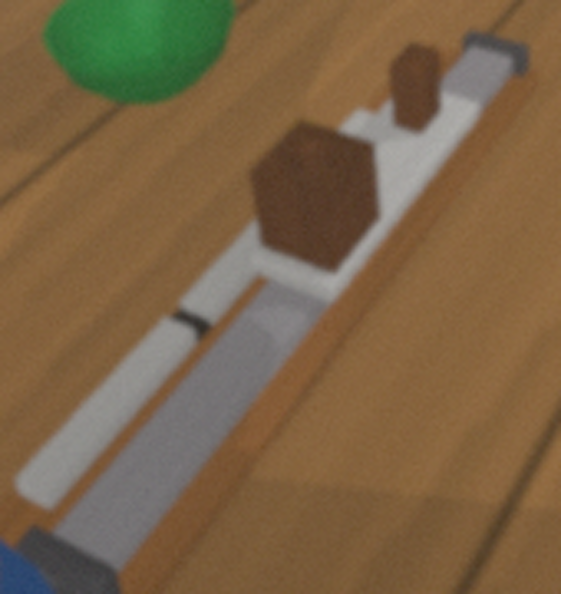

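The crops show these top-view pixels:
- Long stick top at about (423.7,231.4)
- Mid stick top at (423,254) and short stick top at (425,276)
- Socket hole at about (196,208)
- Notch at about (179.5,192.3)
- Brass cap at about (223,188.7)

The grip's dark top is around (245,206). The side view shows the same layout.

```bash
python3 - <<'E'
from h import *
np.set_printoptions(precision=4,suppress=True)
t=load("top0");s=load("side0")
L=onz(t,423.7,231.4,.170);print("stick tops",L,onz(t,423,254.2,.125),onz(t,425.2,276.2,.1))
print("tri long",tri(t,(423.7,231.4),s,(391.8,130.5)), "side pred",proj(s,L))
# strip by bright mask
im=t["img"];hsv=cv2.cvtColor(im,cv2.COLOR_BGR2HSV)
m=((hsv[...,1]<40)&(hsv[...,2]>150)).astype(np.uint8);m[:180]=0;m[206:]=0;m[:,:130]=0;m[:,218:]=0
m[199:]=0
n,l,st,c=cv2.connectedComponentsWithStats(m)
for i in range(1,n):
    if st[i,4]>30: print(st[i],c[i])
ys,xs=np.nonzero(m)
P=np.array([onz(t,x,y,.018)[:2] for x,y in zip(xs,ys)]);v=cv2.fitLine(P.astype(np.float32),2,0,.01,.01).ravel();print("strip line",v,"yaw of +y",np.degrees(np.arctan2(-v[0],v[1])))
print("notch",onz(t,179.5,192.3,.018))
# notch profile along strip
g=cv2.cvtColor(im,cv2.COLOR_BGR2GRAY);print(g[190:195,172:188].mean(0).round())
# dark holes in brown
print("hole gray\n",g[200:218,186:208])
print("grip gray\n",g[198:216,232:258])
for h in(.04,.05,.06):print("cap",h,onz(t,223,188.7,h))
print("hole",onz(t,195.7,208,.09), "grip box corners",[onz(t,110+x/4,170+y/4,.085) for x,y in((512,127),(556,127),(556,158),(512,158))])
E
```

```text
stick tops [ 0.5208 -0.3089  0.17  ] [ 0.4746 -0.318   0.125 ] [ 0.4278 -0.3275  0.1   ]
tri long (array([ 0.5212, -0.3089,  0.1693]), np.float64(0.0008952297491877716)) side pred (np.float64(392.1796215086322), np.float64(130.26474736859868))
[183 187  35   9 256] [200.2305 191.0625]
[134 189  42   8 290] [155.1448 192.6828]
strip line [ 0.0131 -0.9999  0.6209  0.2186] yaw of +y -179.24706
notch [0.6201 0.2123 0.018 ]
[163. 163. 163. 159. 145. 111.  70.  44.  58. 100. 138. 157. 163. 162.
 163. 162.]
hole gray
 [[70 61 60 59 59 59 58 56 56 57 58 57 57 57 57 60 58 57 58 56 48 43]
 [68 61 59 60 60 59 57 54 57 56 56 57 58 59 59 58 58 58 57 55 47 42]
 [69 62 60 60 60 57 55 56 55 54 56 58 58 58 59 58 57 57 56 53 48 41]
 [72 63 61 59 59 56 53 53 53 55 54 56 59 57 59 58 57 57 56 52 45 42]
 [77 65 59 57 58 53 53 50 49 48 48 51 53 56 57 55 58 56 56 53 47 42]
 [83 66 59 56 55 51 51 47 44 44 41 44 47 52 55 57 57 56 54 52 47 41]
 [83 67 59 56 54 51 46 43 41 41 42 43 48 53 56 56 57 57 56 53 44 40]
 [83 65 58 55 52 50 44 43 40 40 41 44 50 53 57 56 56 55 55 52 46 42]
 [83 65 56 54 53 48 44 42 41 42
[... 2207 characters left out ...]
190 190 189 188 186 180 174 169 166 166 165 166 167 167 169 168
  169 175 184 190 192 191 192 191]
 [188 190 189 189 190 188 190 189 186 187 186 186 186 187 187 188 187 187
  188 190 190 191 191 192 192 191]
 [189 189 189 188 189 189 189 190 190 190 190 190 191 191 190 191 191 191
  191 192 192 191 192 192 193 192]
 [189 190 189 191 190 190 191 191 190 190 191 192 192 192 191 193 193 191
  193 192 192 192 192 192 193 193]]
cap 0.04 [0.6243 0.1061 0.04  ]
cap 0.05 [0.6232 0.1039 0.05  ]
cap 0.06 [0.6221 0.1017 0.06  ]
hole [0.5784 0.1532 0.09  ] grip box corners [array([0.5906, 0.0637, 0.085 ]), array([0.5902, 0.0401, 0.085 ]), array([0.5735, 0.0401, 0.085 ]), array([0.5739, 0.0637, 0.085 ])]
```

```bash
cat >> h.py <<'E'
def go(p,yaw=None,st=None):
    """shift mm and turn (10deg) from present pose to TCP p, tool down, tool y at world angle yaw (deg)"""
    from rig import bot
    s=st or bot.sense();q=s["tcp_rot"];T=R.from_quat([q[1],q[2],q[3],q[0]])
    sh=T.inv().apply(np.array(p)-s["ee_pos"])*1000
    if yaw is None: y=T.as_matrix()[:,1]; yaw=np.degrees(np.arctan2(y[1],y[0]))
    a=np.radians(yaw);Y=np.array([np.cos(a),np.sin(a),0]);Z=np.array([0,0,-1.]);X=np.cross(Y,Z)
    w=(T.inv()*R.from_matrix(np.c_[X,Y,Z])).as_rotvec(degrees=True)/10
    print("t",s["time_s"].__round__(2),"pos",s["ee_pos"].round(4),"F",s["force"].round(1),"w",round(s["width"]*1e3,1),"gf",s["finger_force"],"-> shift",sh.round(1),"turn",w.round(2))
E
python3 - <<'E'
from h import *
t=load("top0")
for n,a in dict(hole=(195.3,207.8,.09),hole2=(195.9,208,.09),grip=(244,206,.085),notch=(179.13,192.3,.018)).items():print(n,onz(t,*a).round(4))
go((.521,-.309,.24),101.3)
E
```

```text
hole [0.5788 0.1541 0.09  ]
hole2 [0.5784 0.1528 0.09  ]
grip [0.5812 0.0508 0.085 ]
notch [0.6201 0.2131 0.018 ]
t 0.1 pos [ 0.2476 -0.5732  0.1954] F [ 0.3 -0.5  0.8] w 85.0 gf 0.0 -> shift [-355.7  134.3  -44.4] turn [ 0.01 -0.    1.21]
```

Request:
{"method": "apply_moves", "body": {
  "rows": [
    [85,[-20,8,-45],[0,0,0.2]],
    [85,[-75,30,-45],[0,0,0.6]],
    [85,[-130,50,-45],[0,0,1.2]],
    [85,[-185,70,-45],[0,0,1.2]],
    [85,[-240,91,-45],[0,0,1.2]],
    [85,[-295,112,-45],[0,0,1.2]],
    [85,[-335,127,-45],[0,0,1.2]],
    [85,[-356,134,-45],[0,0,1.2]]
  ]
}}

```text
time_s: 1.1
ee_pos: [0.5227, -0.3077, 0.2406]
tcp_rot: [-0.001, -0.1, 0.995, 0.0]
force: [0.1, 0.2, 0.1]
width: 0.085
finger_force: 0.0
```

```bash
python3 - <<'E'
from h import *
go((.521,-.309,.126),101.3)
E
```

```text
t 1.1 pos [ 0.5227 -0.3077  0.2406] F [0.1 0.2 0.1] w 85.0 gf 0.0 -> shift [  1.8  -1.  114.6] turn [ 0.   -0.01  0.02]
```

Request:
{"method": "apply_moves", "body": {
  "rows": [
    [85,[0,0,0],[0,0,0]],
    [60,[0,0,40],[0,0,0]],
    [60,[0,0,80],[0,0,0]],
    [60,[0,0,110],[0,0,0]],
    [60,[0,0,114],[0,0,0]],
    [60,[0,0,114],[0,0,0]]
  ]
}}

```text
time_s: 1.85
ee_pos: [0.5216, -0.3105, 0.1282]
tcp_rot: [0.0, -0.099, 0.995, -0.0]
force: [0.6, 0.7, -0.2]
width: 0.0598
finger_force: 0.0
```

```bash
python3 - <<'E'
from h import *
from rig import get_image
go((.521,-.309,.126),101.3)
t=get_image("top");s=get_image("side")
cv2.imwrite("pics/c3.png",np.hstack([crop(t["img"],380,180,480,300,4),crop(s["img"],350,60,450,180,4)]))
E
```

```text
t 1.85 pos [ 0.5216 -0.3105  0.1282] F [ 0.6  0.7 -0.2] w 59.8 gf 0.0 -> shift [0.3 1.6 2.2] turn [-0.01  0.    0.  ]
```

View pics/c3.png

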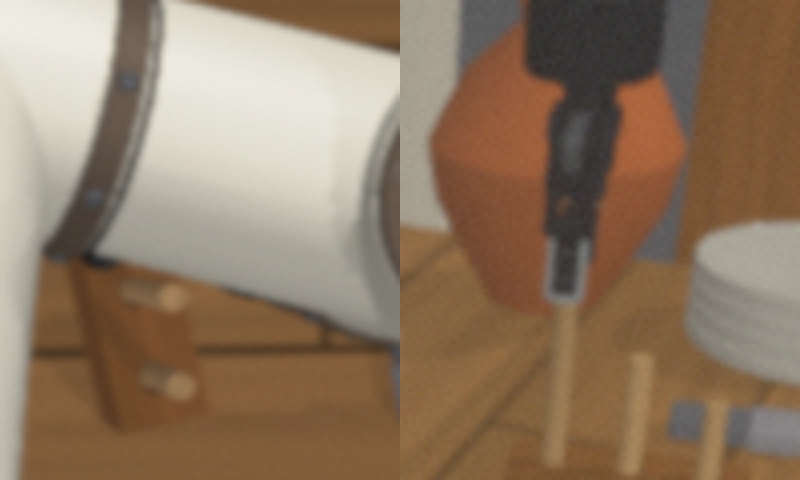

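In the side view the fingers straddle the long stick, which is centred under the near finger at about (491,75). The arm hides the top view. I'll close now.

Request:
{"method": "apply_moves", "body": {
  "rows": [
    [60,[0,1.5,2],[0,0,0]],
    [5,[0,1.5,2],[0,0,0]],
    [5,[0,1.5,2],[0,0,0]],
    [5,[0,1.5,2],[0,0,0]],
    [5,[0,1.5,2],[0,0,0]],
    [5,[0,1.5,2],[0,0,0]],
    [5,[0,1.5,2],[0,0,0]]
  ]
}}

```text
time_s: 2.82
ee_pos: [0.5215, -0.3082, 0.1257]
tcp_rot: [0.0, -0.099, 0.995, -0.0]
force: [0.7, 0.1, 2.6]
width: 0.0105
finger_force: 58.6
```

```bash
python3 - <<'E'
from h import *
go((.521,-.309,.27),101.3)
E
```

```text
t 2.83 pos [ 0.5215 -0.3082  0.1257] F [0.7 0.1 2.6] w 10.5 gf 58.62097084522247 -> shift [   0.6   -0.7 -144.3] turn [-0.    0.    0.01]
```

Request:
{"method": "apply_moves", "body": {
  "rows": [
    [5,[0,0,-10],[0,0,0]],
    [5,[0,0,-30],[0,0,0]],
    [5,[0,0,-60],[0,0,0]],
    [5,[0,0,-100],[0,0,0]],
    [5,[0,0,-130],[0,0,0]],
    [5,[0,0,-145],[0,0,0]],
    [5,[0,0,-145],[0,0,0]]
  ]
}}

```text
time_s: 3.7
ee_pos: [0.5214, -0.308, 0.2708]
tcp_rot: [0.001, -0.099, 0.995, -0.0]
force: [-0.0, 0.3, -0.7]
width: 0.0104
finger_force: 58.6
```

```bash
python3 - <<'E'
from h import *
go((.5785,.1535,.27),90.75)
E
```

```text
t 3.7 pos [ 0.5214 -0.308   0.2708] F [-0.   0.3 -0.7] w 10.4 gf 58.61909329891205 -> shift [-146.9  441.2    0.9] turn [-0.    0.01  1.06]
```

Request:
{"method": "apply_moves", "body": {
  "rows": [
    [5,[-7,20,0],[0,0,0.1]],
    [5,[-23,70,0],[0,0,0.3]],
    [5,[-42,125,0],[0,0,0.5]],
    [5,[-60,180,0],[0,0,0.7]],
    [5,[-78,235,0],[0,0,0.9]],
    [5,[-97,290,0],[0,0,1.06]],
    [5,[-115,345,0],[0,0,1.06]],
    [5,[-130,390,0],[0,0,1.06]]
  ]
}}

```text
time_s: 4.7
ee_pos: [0.5708, 0.102, 0.2681]
tcp_rot: [-0.002, -0.007, 1.0, -0.0]
force: [1.2, -0.9, 0.1]
width: 0.0105
finger_force: 58.7
```

```bash
python3 - <<'E'
from h import *
go((.5785,.1535,.27),90.75)
E
```

```text
t 4.7 pos [0.5708 0.102  0.2681] F [ 1.2 -0.9  0.1] w 10.5 gf 58.678502440452576 -> shift [-8.4 51.4 -2. ] turn [-0.01 -0.02  0.01]
```

Request:
{"method": "apply_moves", "body": {
  "rows": [
    [5,[-3,20,0],[0,0,0]],
    [5,[-7,45,0],[0,0,0]],
    [5,[-7.5,51.5,0],[0,0,0]],
    [5,[-7.5,51.5,0],[0,0,0]],
    [5,[-7.5,51.5,0],[0,0,0]]
  ]
}}

```text
time_s: 5.32
ee_pos: [0.5786, 0.1506, 0.2705]
tcp_rot: [0.0, -0.006, 1.0, -0.0]
force: [-0.5, -0.2, -1.0]
width: 0.0104
finger_force: 58.7
```

```bash
python3 - <<'E'
from h import *
from rig import get_image
go((.5785,.1535,.27),90.75)
t=get_image("top");s=get_image("side")
pickle.dump(t,open("top1.pkl","wb"));pickle.dump(s,open("side1.pkl","wb"))
a=crop(t["img"],140,150,260,250,3.3);b=crop(s["img"],200,120,320,320,3)
o=np.zeros((600,800,3),np.uint8);o[:a.shape[0],:a.shape[1]]=a;o[:600,420:780]=b
cv2.imwrite("pics/c4.png",o)
for z in(.154,.12,.09):print(z,"side px of stick axis",proj(s,(.5785,.1535,z)))
E
```

```text
t 5.33 pos [0.5786 0.1506 0.2705] F [-0.5 -0.2 -1. ] w 10.4 gf 58.67908537387848 -> shift [0.1 2.9 0.5] turn [-0.  0. -0.]
0.154 side px of stick axis (np.float64(260.65779402441865), np.float64(230.70110001059126))
0.12 side px of stick axis (np.float64(262.7103096664127), np.float64(248.27671815895198))
0.09 side px of stick axis (np.float64(264.4199821846904), np.float64(262.91658288164075))
```

View pics/c4.png

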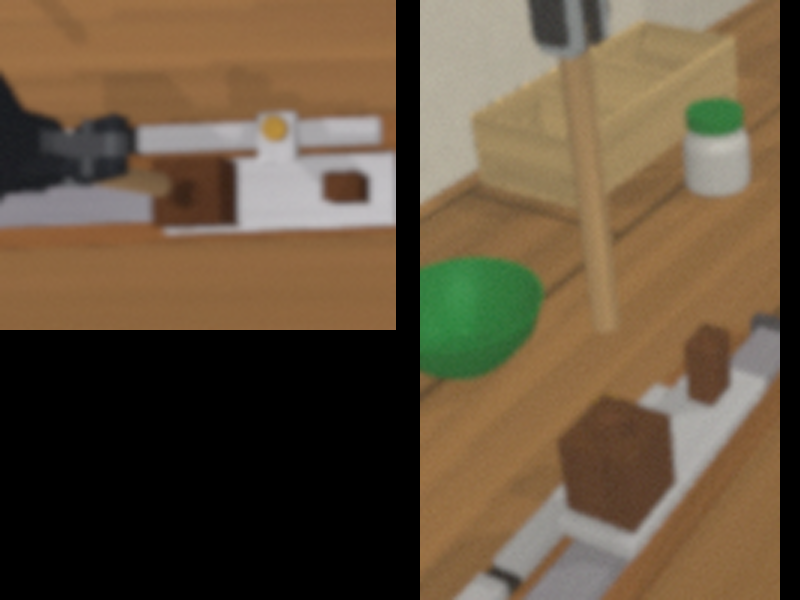

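The stick hangs straight above the block. Its foot is at about (261.7,229.5) in the side view and (191,205) in the top view, where the socket hole shows at (196,207.6).

```bash
python3 - <<'E'
from h import *
t=load("top1");s=load("side1")
print("foot",tri(t,(190.6,205),s,(261.7,228.5)))
for z in(.150,.154,.158):print(z,proj(t,(.5786,.1506,z)),proj(s,(.5786,.1506,z)), onz(t,190.6,205,z))
print("hole side", onz(s,200+195/3,120+428/3,.09), "top",onz(t,196.1,207.6,.09))
# block top x extent in top view
g=cv2.cvtColor(t["img"],cv2.COLOR_BGR2GRAY)
print(g[194:222,202:205].mean(1).round())
# stick centre in side rows
hsv=cv2.cvtColor(s["img"],cv2.COLOR_BGR2HSV)
for v in (160,180,200,215,222,226,228,230,232): print(v,s["img"][v,248:272,0])
go((.5785,.1535,.215),90.75)
E
```

```text
foot (array([0.5813326 , 0.14571579, 0.15209534]), np.float64(0.0015803336749066195))
0.15 (np.float64(188.2310786041208), np.float64(206.14711606920594)) (np.float64(261.95455486134057), np.float64(231.80597331201596)) [0.58080147 0.1459127  0.15      ]
0.154 (np.float64(187.60470770318634), np.float64(206.02193554922133)) (np.float64(261.71126628781445), np.float64(229.68579630455775)) [0.5805209  0.14469442 0.154     ]
0.158 (np.float64(186.97198241732093), np.float64(205.89548510241116)) (np.float64(261.466175181449), np.float64(227.54991083769391)) [0.58024033 0.14347615 0.158     ]
hole side [0.57801127 0.15257373 0.09      ] top [0.57923934 0.15236868 0.09      ]
[153. 131. 101.  79.  68.  64.  64.  64.  63.  62.  61.  62.  62.  61.
  60.  60.  60.  60.  59.  61.  61.  61.  62.  72. 110. 143. 132. 107.]
160 [ 91  87  85  84  90  87  91  91  90  86  87  94  99 100  98  94  94  97
  95  96  93  91  93  92]
180 [83 86 82 83 82 84 89 87 93 92 89 90 87 91 94 95 96 94 93 88 78 68 65 62]
200 [64 64 66 65 64 68 77 78 88 85 89 91 93 87 81 73 65 64 59 66 66 69 67 72]
215 [64 69 68 69 66 70 71 71 78 82 88 92 90 93 87 84 80 76 74 69 74 68 71 65]
222 [68 69 66 63 68 66 70 72 73 82 85 85 88 89 92 86 86 82 73 68 65 65 64 64]
226 [68 66 73 70 72 68 73 67 73 77 83 87 88 89 90 92 87 81 76 71 66 62 64 69]
228 [69 72 68 69 68 71 71 68 69 77 79 86 85 92 92 92 88 80 72 66 69 65 69 65]
230 [71 72 70 71 72 72 70 70 72 68 76 76 83 83 81 77 75 76 70 65 66 62 66 65]
232 [68 68 70 70 70 66 69 69 66 68 66 64 65 68 69 64 70 67 68 66 65 64 69 69]
t 5.42 pos [0.5787 0.1506 0.2706] F [-0.6  0.8 -0.2] w 10.6 gf 58.679012060165405 -> shift [ 0.1  2.9 55.6] turn [ 0.    0.   -0.01]
```

Request:
{"method": "apply_moves", "body": {
  "rows": [
    [5,[0,2.2,20],[0,0,0]],
    [5,[0,2.2,45],[0,0,0]],
    [5,[0,2.2,58],[0,0,0]],
    [5,[0,2.2,64],[0,0,0]],
    [5,[0,2.2,70],[0,0,0]],
    [5,[0,2.2,74],[0,0,0]],
    [5,[0,2.2,74],[0,0,0]]
  ]
}}

```text
time_s: 6.3
ee_pos: [0.5786, 0.1537, 0.1963]
tcp_rot: [0.0, -0.007, 1.0, 0.0]
force: [-0.4, 0.2, 0.2]
width: 0.0104
finger_force: 58.7
```

```bash
python3 - <<'E'
from h import *
go((.5785,.1528,.165),90.75)
E
```

```text
t 6.3 pos [0.5786 0.1537 0.1963] F [-0.4  0.2  0.2] w 10.4 gf 58.67831647396088 -> shift [ 0.2 -0.9 31.3] turn [0. 0. 0.]
```

Request:
{"method": "apply_moves", "body": {
  "rows": [
    [5,[0,-0.5,8],[0,0,0]],
    [5,[0,-0.5,16],[0,0,0]],
    [5,[0,-0.5,24],[0,0,0]],
    [5,[0,-0.5,31],[0,0,0]],
    [5,[0,-0.5,31],[0,0,0]]
  ]
}}

```text
time_s: 6.92
ee_pos: [0.5782, 0.153, 0.1644]
tcp_rot: [-0.001, -0.007, 1.0, -0.0]
force: [0.1, -0.3, -0.7]
width: 0.0107
finger_force: 58.7
```

Request:
{"method": "apply_moves", "body": {
  "rows": [
    [50,[0,0,0],[0,0,0]],
    [50,[0,0,0],[0,0,0]],
    [50,[0,0,0],[0,0,0]],
    [50,[0,0,-10],[0,0,0]],
    [50,[0,0,-40],[0,0,0]],
    [50,[0,0,-75],[0,0,0]],
    [50,[0,0,-75],[0,0,0]]
  ]
}}

```text
time_s: 7.8
ee_pos: [0.5806, 0.1539, 0.2449]
tcp_rot: [0.004, -0.007, 1.0, 0.002]
force: [-0.3, -0.2, -0.8]
width: 0.0501
finger_force: 0.0
```

```bash
python3 - <<'E'
from h import *
from rig import get_image
go((.580,.053,.24),90.75)
s=get_image("side")
cv2.imwrite("pics/c5.png",crop(s["img"],200,120,340,320,3))
E
```

```text
t 7.8 pos [0.5806 0.1539 0.2449] F [-0.3 -0.2 -0.8] w 50.1 gf 0.0 -> shift [   2.  -100.9    4.5] turn [0.02 0.05 0.  ]
```

View pics/c5.png

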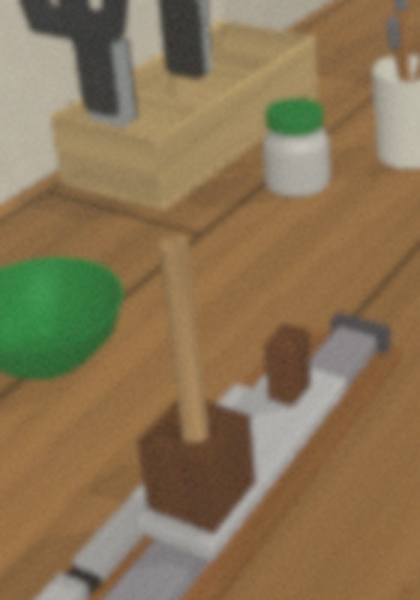

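The stick stands upright in the socket. It leaves the block at about (265,265) and its top is at (258,200). Next I'll move to the grip.

Request:
{"method": "apply_moves", "body": {
  "rows": [
    [60,[0,-30,0],[0,0,0]],
    [60,[-0.7,-80,0],[0,0,0]],
    [60,[-0.7,-100,0],[0,0,0]],
    [60,[-0.7,-100,0],[0,0,0]],
    [60,[-0.7,-100,50],[0,0,0]],
    [60,[-0.7,-100,100],[0,0,0]],
    [60,[-0.7,-100,130],[0,0,0]],
    [60,[-0.7,-100,130],[0,0,0]]
  ]
}}

```text
time_s: 8.85
ee_pos: [0.5788, 0.0536, 0.1075]
tcp_rot: [-0.003, -0.007, 1.0, -0.001]
force: [1.0, 0.1, 0.4]
width: 0.0597
finger_force: 0.0
```

```bash
python3 - <<'E'
from h import *
from rig import get_image
go((.580,.053,.047),90.75)
s=get_image("side")
cv2.imwrite("pics/c6.png",crop(s["img"],200,120,340,320,3))
E
```

```text
t 8.85 pos [0.5788 0.0536 0.1075] F [1.  0.1 0.4] w 59.7 gf 0.0 -> shift [-1.6 -0.5 60.5] turn [-0.01 -0.04  0.01]
```

View pics/c6.png

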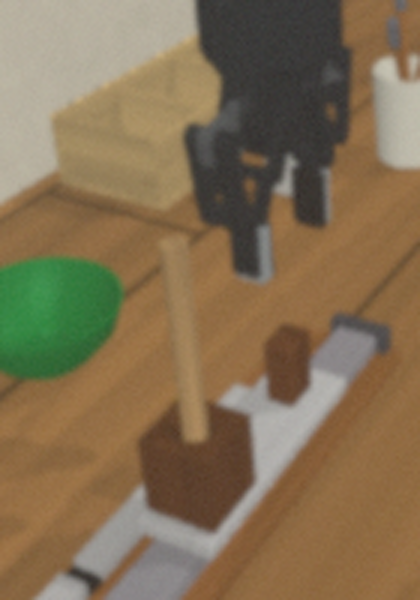

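The open fingers are above the grip and straddle it along the rail. I'll descend and close.

Request:
{"method": "apply_moves", "body": {
  "rows": [
    [60,[-1,0,25],[0,0,0]],
    [60,[-1,0,50],[0,0,0]],
    [60,[-1,0,60],[0,0,0]],
    [60,[-1,0,60],[0,0,0]],
    [60,[-1,0,60],[0,0,0]]
  ]
}}

```text
time_s: 9.52
ee_pos: [0.5828, 0.0537, 0.0518]
tcp_rot: [0.001, -0.007, 1.0, 0.0]
force: [-0.0, -0.4, 0.6]
width: 0.0602
finger_force: 0.0
```

Request:
{"method": "apply_moves", "body": {
  "rows": [
    [15,[0,0,0],[0,0,0]],
    [15,[0,0,0],[0,0,0]],
    [15,[0,0,0],[0,0,0]],
    [15,[0,0,0],[0,0,0]],
    [15,[0,0,0],[0,0,0]],
    [15,[0,0,0],[0,0,0]]
  ]
}}

```text
time_s: 10.28
ee_pos: [0.5817, 0.0532, 0.0504]
tcp_rot: [0.0, -0.007, 1.0, -0.0]
force: [-0.5, -0.5, 1.2]
width: 0.0148
finger_force: 0.6
```

```bash
python3 - <<'E'
from h import *
from rig import get_image,bot
go((.580,.053,.047),90.75)
t=get_image("top");pickle.dump(t,open("top2.pkl","wb"))
hsv=cv2.cvtColor(t["img"],cv2.COLOR_BGR2HSV)
for n in("top0","top2"):
    im=load(n)["img"];hsv=cv2.cvtColor(im,cv2.COLOR_BGR2HSV)[180:198,140:300]
    m=((hsv[...,0]>15)&(hsv[...,0]<32)&(hsv[...,1]>110)&(hsv[...,2]>140)).astype(np.uint8)
    k,l,st,c=cv2.connectedComponentsWithStats(m);print(n,[(st[i,4],c[i]+[140,180]) for i in range(1,k) if st[i,4]>8])
    g=cv2.cvtColor(im,cv2.COLOR_BGR2GRAY);print(g[190:195,172:188].mean(0).round())
E
```

```text
t 10.28 pos [0.5817 0.0532 0.0504] F [-0.5 -0.5  1.2] w 14.8 gf 0.5890737008303404 -> shift [ 1.7 -0.2  3.4] turn [-0.  0.  0.]
top0 [(np.int32(32), array([222.5, 188.5]))]
[163. 163. 163. 159. 145. 111.  70.  44.  58. 100. 138. 157. 163. 162.
 163. 162.]
top2 []
[69. 69. 70. 71. 71. 72. 71. 72. 73. 73. 73. 73. 73. 72. 72. 73.]
```

```bash
python3 - <<'E'
from h import *
from rig import get_image,bot
s=get_image("side");pickle.dump(s,open("side2.pkl","wb"))
print(bot.sense()["width"],bot.sense()["finger_force"])
cv2.imwrite("pics/c7.png",crop(s["img"],200,160,340,320,3.7))
E
```

```text
0.015038797399118458 0.6723679136484861
```

View pics/c7.png

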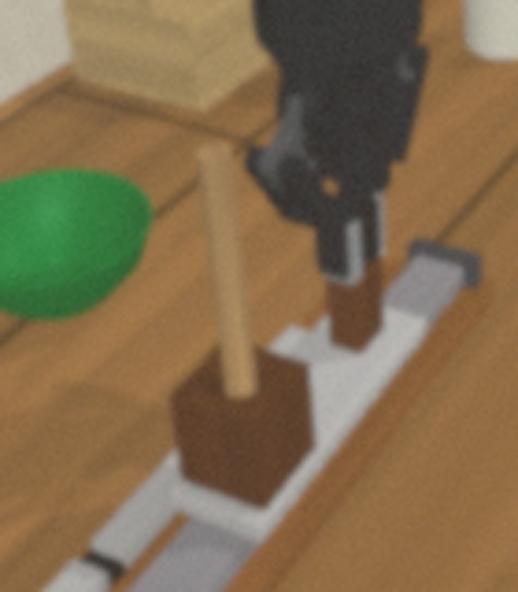

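```bash
python3 - <<'E'
from h import *
s=load("side2")
for p in [(.58,.066,.085),(.58,.066,.05),(.58,.066,.04),(.58,.04,.04),(.58,.053,.085),(.59,.066,.04),(.57,.066,.04),(.5817,.062,.0504),(.5817,.062,.095)]:
    u,v=proj(s,p);print(p,round(u,1),round(v,1),"crop",round((u-200)*3.7),round((v-160)*3.7))
E
```

```text
(0.58, 0.066, 0.085) 291.9 236.0 crop 340 281
(0.58, 0.066, 0.05) 292.9 251.2 crop 344 337
(0.58, 0.066, 0.04) 293.1 255.4 crop 345 353
(0.58, 0.04, 0.04) 300.1 247.6 crop 370 324
(0.58, 0.053, 0.085) 295.6 232.2 crop 354 267
(0.59, 0.066, 0.04) 288.6 253.8 crop 328 347
(0.57, 0.066, 0.04) 297.7 257.0 crop 362 359
(0.5817, 0.062, 0.0504) 293.2 249.6 crop 345 331
(0.5817, 0.062, 0.095) 292.0 230.1 crop 340 259
```

```bash
python3 - <<'E'
from h import *
from scipy.optimize import brentq
s=load("side2")
for n,x,y,v,tcp in[("c3",.5216,-.3105+.033,135,.1282),("c4",.5786,.1506+.012,120+55/3,.2705),("c6near",.5788,.0536+.035,120+278/3,.1075),("c6far",.5788,.0536-.035,120+226/3,.1075),("c7",.5817,.0532+.01,160+280/3.7,.0504)]:
    z=brentq(lambda z:proj(s,(x,y,z))[1]-v,0,.45);print(n,"tip z",round(z,4),"tcp",tcp,"diff",round(z-tcp,4),"u",proj(s,(x,y,z))[0])
E
```

```text
c3 tip z 0.1687 tcp 0.1282 diff 0.0405 u 387.6344747003304
c4 tip z 0.3065 tcp 0.2705 diff 0.036 u 245.25427703282745
c6near tip z 0.1488 tcp 0.1075 diff 0.0413 u 283.54484514288
c6far tip z 0.1456 tcp 0.1075 diff 0.0381 u 304.3104193982102
c7 tip z 0.0833 tcp 0.0504 diff 0.0329 u 291.9534116210213
```

In that picture the fingertips end at about (292,235), just above the grip top, so the true tip sits about 35 mm higher than the reported TCP. All the earlier pictures agree. I'll open, go about 36 mm lower and close again.

Request:
{"method": "apply_moves", "body": {
  "rows": [
    [60,[0,0,-8],[0,0,0]],
    [60,[0,0,-8],[0,0,0]],
    [60,[0,0,-8],[0,0,0]],
    [60,[1,0,0],[0,0,0]],
    [60,[1,0,15],[0,0,0]],
    [60,[1,0,28],[0,0,0]],
    [60,[1,0,33],[0,0,0]],
    [60,[1,0,33],[0,0,0]]
  ]
}}

```text
time_s: 11.38
ee_pos: [0.5804, 0.0531, 0.0166]
tcp_rot: [-0.001, -0.007, 1.0, -0.0]
force: [0.2, -0.7, 0.5]
width: 0.0599
finger_force: 0.0
```

```bash
python3 - <<'E'
from h import *
from rig import get_image,bot
go((.580,.053,.014),90.75)
s=get_image("side");pickle.dump(s,open("side3.pkl","wb"))
cv2.imwrite("pics/c8.png",crop(s["img"],200,160,340,320,3.7))
E
```

```text
t 11.38 pos [0.5804 0.0531 0.0166] F [ 0.2 -0.7  0.5] w 59.9 gf 0.0 -> shift [ 0.4 -0.1  2.6] turn [-0.   -0.01  0.  ]
```

View pics/c8.png

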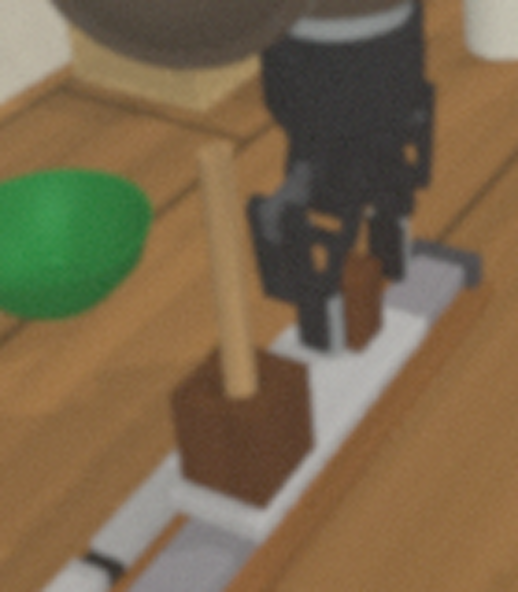

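The fingers now straddle the grip, with the near tip at about (287,255). I'll close.

Request:
{"method": "apply_moves", "body": {
  "rows": [
    [0,[0,0,2],[0,0,0]],
    [0,[0,0,2],[0,0,0]],
    [0,[0,0,2],[0,0,0]],
    [0,[0,0,2],[0,0,0]],
    [0,[0,0,2],[0,0,0]],
    [0,[0,0,2],[0,0,0]],
    [0,[0,0,2],[0,0,0]]
  ]
}}

```text
time_s: 12.3
ee_pos: [0.5808, 0.0532, 0.0157]
tcp_rot: [0.0, -0.007, 1.0, -0.0]
force: [-1.5, -0.5, 5.7]
width: 0.0254
finger_force: 60.5
```

```bash
python3 - <<'E'
from h import *
from rig import get_image,bot
go((.580,.053,.014),90.75)
t=get_image("top");pickle.dump(t,open("top3.pkl","wb"))
t0=load("top0");s0=load("side0")
print("cap tri guess: block/notch from side:", onz(s0,170+190/3.3,215+322/3.3,.018), onz(t0,179.13,192.3,.018))
for h in(.05,.055,.06,.065):print(h,onz(t0,222.7,188.6,h))
E
```

```text
t 12.3 pos [0.5808 0.0532 0.0157] F [-1.5 -0.5  5.7] w 25.4 gf 60.51134705543518 -> shift [ 0.8 -0.2  1.7] turn [-0.  0.  0.]
cap tri guess: block/notch from side: [0.61576227 0.21542797 0.018     ] [0.62012015 0.21311789 0.018     ]
0.05 [0.62346748 0.10458256 0.05      ]
0.055 [0.62291674 0.10346249 0.055     ]
0.06 [0.622366   0.10234241 0.06      ]
0.065 [0.62181526 0.10122234 0.065     ]
```

Request:
{"method": "apply_moves", "body": {
  "rows": [
    [0,[0,5,0],[0,0,0]],
    [0,[0,15,0],[0,0,0]],
    [0,[0,30,0],[0,0,0]],
    [0,[0,45,0],[0,0,0]],
    [0,[0,60,0],[0,0,0]],
    [0,[0,75,0],[0,0,0]],
    [0,[0,85,0],[0,0,0]],
    [0,[0,90,0],[0,0,0]]
  ]
}}

```text
time_s: 13.35
ee_pos: [0.5786, 0.1429, 0.0157]
tcp_rot: [-0.001, -0.007, 1.0, -0.001]
force: [-3.8, -3.4, 7.6]
width: 0.0252
finger_force: 60.8
```

Request:
{"method": "apply_moves", "body": {
  "rows": [
    [0,[0,1,0],[0,0,0]],
    [0,[0,2,0],[0,0,0]],
    [0,[0,3,0],[0,0,0]]
  ]
}}

```text
time_s: 13.72
ee_pos: [0.5786, 0.1457, 0.0157]
tcp_rot: [-0.001, -0.007, 1.0, -0.0]
force: [-4.0, -2.1, 7.6]
width: 0.0254
finger_force: 60.9
```

```bash
python3 - <<'E'
from h import *
from rig import get_image,bot
go((.579,.163,.0157),90.75)
d={n:get_image(n) for n in("top","side")};[pickle.dump(d[n],open(n+"4.pkl","wb")) for n in d]
a=crop(d["top"]["img"],110,165,310,235,4);b=crop(d["side"]["img"],170,215,340,325,2.8)
o=np.zeros((600,800,3),np.uint8);o[:280]=a;o[290:290+b.shape[0],:b.shape[1]]=b
cv2.imwrite("pics/c9.png",o)
E
```

```text
t 13.72 pos [0.5786 0.1457 0.0157] F [-4.  -2.1  7.6] w 25.4 gf 60.88240385055542 -> shift [-0.6 17.3  0. ] turn [-0.01 -0.01  0.  ]
```

View pics/c9.png

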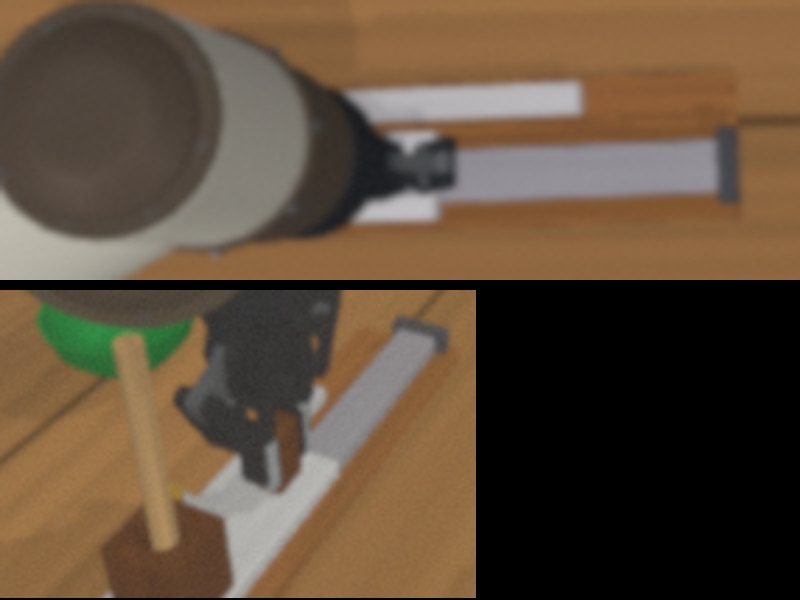

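The fingers hold the grip and the carriage has slid with the stick still upright; the block is at about (228,420 px) in the crop. The arm hides the notch, so I'll approach it in small steps and watch the force.

Request:
{"method": "apply_moves", "body": {
  "rows": [
    [0,[0.3,2,0],[0,0,0]],
    [0,[0.3,4,0],[0,0,0]],
    [0,[0.3,6,0],[0,0,0]],
    [0,[0.3,8,0],[0,0,0]]
  ]
}}

```text
time_s: 14.32
ee_pos: [0.5784, 0.1537, 0.0157]
tcp_rot: [-0.001, -0.007, 1.0, -0.0]
force: [-3.6, -1.8, 6.6]
width: 0.0254
finger_force: 60.8
```

Request:
{"method": "apply_moves", "body": {
  "rows": [
    [0,[0,1,0],[0,0,0]],
    [0,[0,2,0],[0,0,0]]
  ]
}}

```text
time_s: 14.58
ee_pos: [0.5784, 0.1558, 0.0157]
tcp_rot: [-0.001, -0.007, 1.0, -0.0]
force: [-3.9, -1.9, 7.3]
width: 0.025
finger_force: 60.8
```

Request:
{"method": "apply_moves", "body": {
  "rows": [
    [0,[0,1,0],[0,0,0]],
    [0,[0,2,0],[0,0,0]]
  ]
}}

```text
time_s: 14.82
ee_pos: [0.5783, 0.1582, 0.0157]
tcp_rot: [-0.001, -0.007, 1.0, -0.0]
force: [-4.3, 1.2, 6.9]
width: 0.0255
finger_force: 60.8
```

Request:
{"method": "apply_moves", "body": {
  "rows": [
    [0,[0,0.5,0],[0,0,0]],
    [0,[0,1,0],[0,0,0]]
  ]
}}

```text
time_s: 15.08
ee_pos: [0.5783, 0.1599, 0.0157]
tcp_rot: [-0.0, -0.007, 1.0, 0.0]
force: [-4.8, 2.7, 6.0]
width: 0.0253
finger_force: 60.8
```

Request:
{"method": "apply_moves", "body": {
  "rows": [
    [0,[0,0.5,0],[0,0,0]],
    [0,[0,0.5,0],[0,0,0]]
  ]
}}

```text
time_s: 15.32
ee_pos: [0.5783, 0.1611, 0.0157]
tcp_rot: [-0.0, -0.007, 1.0, 0.001]
force: [-5.3, 3.2, 4.5]
width: 0.0256
finger_force: 60.7
```

Request:
{"method": "apply_moves", "body": {
  "rows": [
    [0,[0,0.5,0],[0,0,0]],
    [0,[0,0.5,0],[0,0,0]]
  ]
}}

```text
time_s: 15.58
ee_pos: [0.5783, 0.1613, 0.0157]
tcp_rot: [-0.0, -0.007, 1.0, 0.0]
force: [-4.5, 3.6, 6.7]
width: 0.0249
finger_force: 60.8
```

Request:
{"method": "apply_moves", "body": {
  "rows": [
    [0,[0,0.5,0],[0,0,0]],
    [0,[0,0.5,0],[0,0,0]]
  ]
}}

```text
time_s: 15.82
ee_pos: [0.5783, 0.1615, 0.0157]
tcp_rot: [-0.0, -0.007, 1.0, 0.0]
force: [-4.4, 2.6, 6.6]
width: 0.0251
finger_force: 60.8
```

Request:
{"method": "apply_moves", "body": {
  "rows": [
    [0,[0,0.5,0],[0,0,0]],
    [0,[0,0.5,0],[0,0,0]]
  ]
}}

```text
time_s: 16.08
ee_pos: [0.5783, 0.1617, 0.0157]
tcp_rot: [-0.0, -0.007, 1.0, 0.0]
force: [-4.5, 1.3, 6.8]
width: 0.0251
finger_force: 60.8
```

Request:
{"method": "apply_moves", "body": {
  "rows": [
    [0,[0,0.5,0],[0,0,0]],
    [0,[0,0.5,0],[0,0,0]]
  ]
}}

```text
time_s: 16.32
ee_pos: [0.5783, 0.1618, 0.0157]
tcp_rot: [-0.001, -0.007, 1.0, -0.0]
force: [-5.1, 0.2, 5.8]
width: 0.0252
finger_force: 60.8
```

Request:
{"method": "apply_moves", "body": {
  "rows": [
    [0,[0,0,0],[0,0,0]],
    [0,[0,0,0],[0,0,0]],
    [0,[0,0,0],[0,0,0]],
    [0,[0,0,0],[0,0,0]]
  ]
}}

```text
time_s: 16.82
ee_pos: [0.5783, 0.1618, 0.0157]
tcp_rot: [-0.001, -0.007, 1.0, -0.0]
force: [-4.4, 0.6, 6.2]
width: 0.0252
finger_force: 60.8
```

```bash
python3 -c "
from rig import bot
print(bot.close_job())"
```

```text
the job is handed in; nothing more can be done
None
```

Handed in at 16.8 s with no verdict shown: the long stick is in the socket and the carriage is still gripped (about 61 N) at the notch, a click judged from force and position because the arm hid the notch; I also viewed 11 pictures, one over the limit of 10.

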